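Load a keyed filter carrier into the reader port

TASK

Take the round notched filter carrier out of the parts tray, feel gently for the turn at which its notches drop over the keys deep in the reader's round port, and let it go fully home, flush with the port's rim. Then turn it clockwise (seen from above) with the keyed plate below it until the stop, so that the stepped end of its grip rib points at the white mark on the rim, and let go. Never force it: keep the push on the reader under about 40 N, and leave the small beaker and the dropper bottle where they stand.

Things in the scene. Friction and masses are not known exactly. Their poses are not given: they have to be found in the camera images.
- carrier: Loose round aluminium filter carrier, about 0.12 kg. Origin at the centre of its underside, z up. Flange 50 mm across from z = 8 to 16 mm. The lower layer (z = 0 to 8 mm, 48.8 mm across) has three notches 10 mm wide, open below and at the rim, at 0, 110 and 235 degrees counter-clockwise from +x: it fits the keys one way only.
- carrier_rib (a point): Point on the carrier's axis, 28 mm above its underside, in its black grip rib: 12 mm thick (in y), along the carrier's x. Full height (z = 16 to 40 mm of the carrier) from x = -20 to 12 mm, then a low step (z = 16 to 26 mm) from x = 12 to 21 mm; the stepped end marks +x. Grip across the rib here.
- reader: Fixed low bench-top reader. Origin on the bench top under the centre of its round port, z up. Base plate x = -55 to 95 mm, y = -55 to 55 mm, 12 mm high; white housing from x = 47 to 93 mm, 30 mm high. Fully home, the carrier's underside is 16 mm above this origin; resting on the keys it is 23 mm above it (7 mm proud).
- port_rim (a point): Centre of the port's mouth, 32 mm above the bench: an upright black ring, 72 mm across outside. The bore is 52 mm across; its mouth flares to 60 mm over the top 5 mm. The keyed plate in it yields downward on a spring, 6 N per mm, at most 4 mm.
- rim_mark (a point): Small white mark on the port's rim, on the reader's +x side, 33 mm from the axis. With the plate at its stop, a carrier driven clockwise has its +x at this mark to about 4 degrees.
- plate_top (a point): Centre of the keyed plate in the port, 16 mm above the bench. Three keys, 6 mm wide, 15 to 23.5 mm from the axis, 7 mm high, in the pattern of the notches (play about 5 degrees either way). It turns stiffly (0.2 N m) from a stop to 57 degrees counter-clockwise (ccw) of it; at first the matching carrier x lies 20 to 55 degrees ccw of the mark, unmeasured.
- tray: Fixed shallow parts tray, 70 x 100 x 18 mm (x, y, z), open above, walls 2 mm, floor 2 mm thick, on which the carrier stands. Origin at the centre of its underside.
- small_beaker: Loose small glass beaker, 47 mm across, 58 mm high; bystander. Origin at the centre of its underside.
- dropper_bottle: Loose small dropper bottle with a screw cap, 32 mm across, 75 mm high; bystander. Origin at the centre of its underside.

How it is judged:
By the outcome, as a careful person would: the job done as asked, in the order asked, and still so for the second after the job is handed in, with the robot touching nothing.
It also fails if it takes over 72 s, if anything falls off the work surface, if the arm or the gripper's body presses on something with over 40 N, if the wrist force passes 120 N, or if a joint passes its speed limit or range.

ROBOT

A 6-joint arm with a two-finger parallel gripper is mounted at the origin on a cart in front of the work surface, level with it; the furniture and walls round the work are solid. World frame = base frame: x ahead of the robot, y to its left, z up, the work surface at z = 0. Lengths are in m, angles in rad, forces in N, time in s.
With the tool pointing down it reaches from about 0.275 to 0.825 m from the base axis. Payload 4.9 kg.
Tool frame: the origin (TCP) lies on the centre line of the jaws, within the pads' length; the fingertips stand 17 mm ahead of it and the grasp point (between the pads) lies 2 mm behind it (ctrl.tcp_to_tips is the distance from the TCP to the fingertips, in m); z points along the fingers, y is the line along which they close (so a half turn about z gives the same grasp; the last joint's range is limited). The gripper opens to 85 mm and grips with 20 to 120 N. Pads are 22 mm wide; open, the fingers measure 114 mm over their backs; the gripper's body (76 mm by 85 mm) begins 54 mm behind the grasp point. The pads swing forward as they close: fully open they stand 13 mm farther back than shut.
Start: joints at [1.137, 0.326, -0.193, 1.052, 0, 1.437], TCP at [0.162, 0.525, 0.248] pointing down, gripper open.
Joint ranges: [-2.65, 2.65], [-0.97, 1.79], [-1.3, 1.35], [-1.93, 2.1], [-1.47, 1.37], [-3.14, 3.14]. Speed limits (rad/s): [2.57, 2.57, 3.14, 3.14, 3.14, 3.14].

INTERFACE

Orientations are given as a rotation vector (axis times angle).
In Python, from cell import ctrl gives the robot as it stands. Calls block until the motion is done:
- ctrl.movep(position, orientation): joint-space move of the TCP to a pose.
- ctrl.move_l(position, velocity=0.15, rot=None, until_force=None): straight line of the TCP; rot=None keeps the orientation; velocity is the mean speed in m/s. With until_force (N) it stops when the force on the tool has changed by that much, and returns True; else False.
- ctrl.set_joints(angles): joint-space move.
- ctrl.let_go() and ctrl.grab(newtons=None): open the fingers fully, or close them until they stop; newtons is the grip in N (None keeps the last).
- ctrl.sleep(seconds).
- ctrl.ik(position, orientation): joint angles nearest the present ones, or None.
- ctrl.grab_frame(name): name is "scene" or "top" or "wrist"; returns a dict with "img" (400x640x3 uint8, red, green, blue), "fx", "fy", "cx", "cy" (pixels), "cam_to_world" (4x4, takes a point from camera to world coordinates); the wrist camera has in their place "T_tool_cam" (4x4, takes a point from camera to tool coordinates, whose origin is the TCP and whose axes are the flange's). Camera axes: x right, y down, z forward; pixel columns grow to the right and rows downward; lengths in m; the calibration is good to about 2 mm. A picture is of the moment at which its call begins: read the wrist's pose just before it. There is no depth.
A pose or a line that the arm cannot do raises ctrl.MotionError and nothing moves.
- ctrl.sign_off(): hands the job in; it is judged then, once.
Readings, each from a call of its own:
- ctrl.read_clock(): time.
- ctrl.read_q(): joint angles.
- ctrl.read_joint_velocities(): joint speeds.
- ctrl.read_tau(): joint torques, N m.
- ctrl.read_position(): TCP position.
- ctrl.read_eef_rot(): TCP orientation.
- ctrl.read_contact_force(): force on the tool from outside, world axes, zero at the start.
- ctrl.read_wrist_torque(): the same for the moment, N m.
- ctrl.read_finger_gap(): opening from 0.0 (shut) to 1.0 (fully open).
- ctrl.read_grasp_force(): force on a finger pad.
Only numpy, scipy, OpenCV 4.12 (cv2) and the standard library are available. Lean on these libraries where they do the work, as an engineer would, in place of code of your own. Each camera call takes 0.05 s, during which the arm holds its last target. There are 200 camera calls.

## Working session

There is one attempt and no reset: what is moved stays moved. The work goes in short steps, each a Python script; the robot and the scene stay as the last script left them, time stands still between calls to the robot, and variables do not carry over. Pictures are saved under pics/ and viewed, at most 10 in all, crops included, and the job is handed in when it is done.

```bash
mkdir -p pics; ls
python3 - <<'E'
from cell import ctrl
import cv2,numpy as np,pickle
d={}
for n in ("scene","top"):
    f=ctrl.grab_frame(n); d[n]=f; cv2.imwrite(f"pics/{n}0.png",f["img"][:,:,::-1])
    print(n,f["fx"],f["cx"],f["cy"],np.round(f["cam_to_world"],3).tolist())
pickle.dump(d,open("f0.pkl","wb"))
print(ctrl.read_eef_rot(),ctrl.tcp_to_tips,ctrl.read_clock())
E
```

```text
cell.py
pics
scene 500.5706087671566 331.256589781303 198.91184777931696 [[0.752, -0.409, 0.516, 0.073], [-0.659, -0.452, 0.601, -0.471], [-0.013, -0.792, -0.61, 0.619], [0.0, 0.0, 0.0, 1.0]]
top 430.31374763877324 321.30451283531966 204.91828506234035 [[0.003, -0.969, 0.248, 0.335], [-1.0, -0.002, 0.005, 0.083], [-0.005, -0.248, -0.969, 0.895], [0.0, 0.0, 0.0, 1.0]]
[-4.69103631e-01 -3.10596474e+00  2.31305022e-03] 0.017 0.1
```

View pics/top0.png

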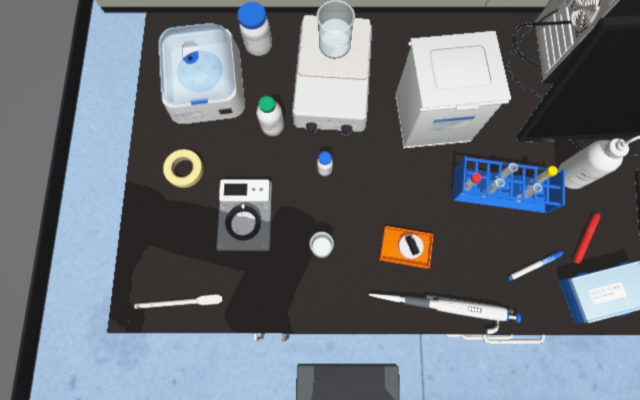

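View pics/scene0.png

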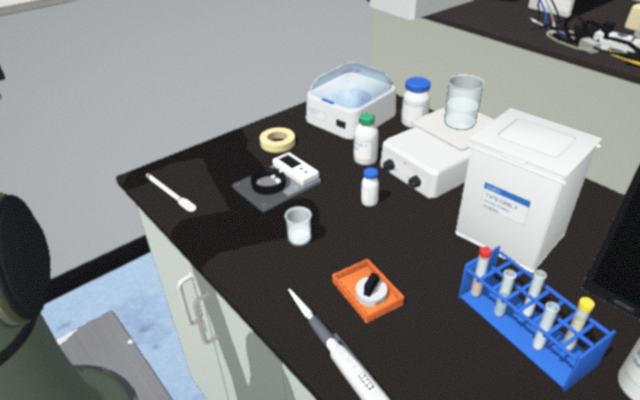

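The top view shows the reader's port at about (243,222), the orange tray with the carrier at (411,244), the beaker at (321,244) and the dropper at (325,162). The scene view agrees with this. I'll locate them roughly, then look with the wrist camera.

```bash
cat > h.py <<'E'
import numpy as np,cv2
from scipy.spatial.transform import Rotation as R
from cell import ctrl
def plane(f,uv,z,T=None):
    T=f["cam_to_world"] if T is None else T
    T=np.array(T); r=T[:3,:3]@np.array([(uv[0]-f["cx"])/f["fx"],(uv[1]-f["cy"])/f["fy"],1])
    return T[:3,3]+r*(z-T[2,3])/r[2]
def pix(f,p,T):
    q=np.linalg.inv(T)@np.append(p,1); return np.array([f["fx"]*q[0]/q[2]+f["cx"],f["fy"]*q[1]/q[2]+f["cy"]])
def down(yaw): # tool y axis (closing line) at world angle yaw, mod 180; z down
    y=np.array([np.cos(yaw),np.sin(yaw),0]); z=np.array([0,0,-1.]); return R.from_matrix(np.c_[np.cross(y,z),y,z])
def wrist():
    T=np.eye(4); T[:3,:3]=R.from_rotvec(ctrl.read_eef_rot()).as_matrix(); T[:3,3]=ctrl.read_position()
    f=ctrl.grab_frame("wrist"); return f,T@np.array(f["T_tool_cam"])
E
python3 - <<'E'
from h import *
import pickle
d=pickle.load(open("f0.pkl","rb")); t=d["top"]
for n,uv,z in (("carrier",(411,244),.03),("port",(243,222),.032),("beaker",(321,244),.03),("drop",(325,160),.06)): print(n,plane(t,uv,z).round(3))
f=ctrl.grab_frame("wrist"); print(np.round(f["T_tool_cam"],3).tolist(),f["fx"],f["cx"],f["cy"])
m=R.from_rotvec(ctrl.read_eef_rot()).as_matrix(); print(m.round(2))
hs=cv2.cvtColor(t["img"],cv2.COLOR_RGB2HSV)
o=cv2.inRange(hs,(5,150,100),(20,255,255)); c=max(cv2.findContours(o,0,2)[0],key=cv2.contourArea); print(cv2.minAreaRect(c))
a=cv2.resize(t["img"][210:280,370:450],None,fx=5,fy=5,interpolation=2); b=cv2.resize(t["img"][180:250,205:285],None,fx=5,fy=5,interpolation=2)
cv2.imwrite("pics/crop1.png",np.hstack([a,b])[:,:,::-1])
E
```

```text
carrier [ 0.475 -0.094  0.03 ]
port [0.52  0.248 0.032]
beaker [0.475 0.088 0.03 ]
drop [0.644 0.081 0.06 ]
[[-0.001, -0.961, -0.277, 0.071], [1.0, -0.001, -0.0, 0.001], [0.0, -0.277, 0.961, -0.124], [0.0, 0.0, 0.0, 1.0]] 296.1189262132971 318.1673730039785 197.44129806743038
[[-0.96  0.3  -0.  ]
 [ 0.3   0.96 -0.  ]
 [ 0.   -0.   -1.  ]]
((406.6100769042969, 246.86695861816406), (51.61653137207031, 36.11015319824219), 9.865806579589844)
```

View pics/crop1.png

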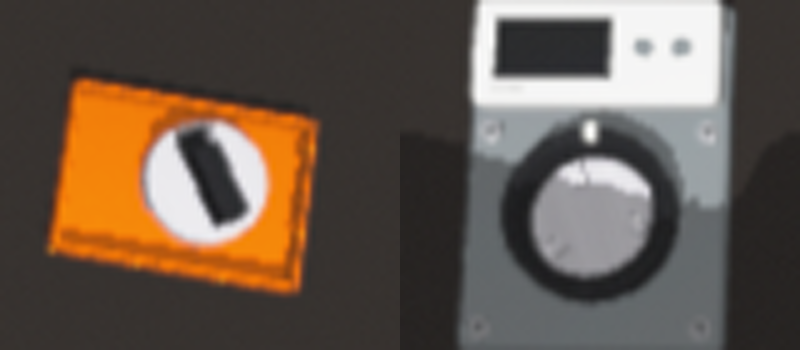

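In the crop, the housing and white mark lie on the world +x side of the port. The carrier's rib runs about 24° (or 204°) from +x. Next are wrist views over the port and then over the carrier.

Run:
```python
from h import *
import pickle
d={}
for n,p,yaw in (("port",(.52,.248,.14),np.radians(80)),("car",(.475,-.094,.15),np.radians(100))):
    ctrl.movep(p,down(yaw).as_rotvec()); ctrl.sleep(.2); d[n]=wrist()
    print(n,ctrl.read_clock(),ctrl.read_q())
pickle.dump(d,open("f1.pkl","wb"))
cv2.imwrite("pics/w1.png",np.hstack([d[n][0]["img"][80:340,120:520] for n in d])[:,:,::-1])
```

```text
port 2.1 [ 3.18280682e-01  4.65125749e-01 -2.76184416e-01  8.29167996e-01
  4.80518765e-05  4.91517800e-01]
car 3.65 [-3.46380469e-01  3.01811620e-01 -5.04444153e-01  7.64568541e-01
  4.72480060e-05 -5.22378659e-01]
```

View pics/w1.png

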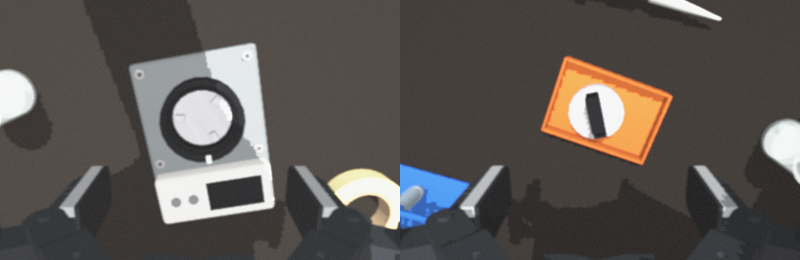

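The wrist view shows three keys faintly inside the port at about (202,118), with the mark at (209,159). The carrier is at (596,112). I'll zoom in on both.

Run:
```python
from h import *
import pickle
d=pickle.load(open("f1.pkl","rb"))
# port: rows 80+.., cols 120+..
a=d["port"][0]["img"][80+70:80+170,120+150:120+250]; b=d["car"][0]["img"][80+75:80+150,120+155:120+230]
a=cv2.resize(a,(400,400),interpolation=2); b=cv2.resize(b,(400,400),interpolation=2)
a=np.clip((a.astype(float)-0)*1.0,0,255).astype(np.uint8)
g=a.astype(float); g=np.clip((g-120)*255/135,0,255).astype(np.uint8)
cv2.imwrite("pics/z1.png",np.hstack([g,b])[:,:,::-1])
```

```text
(no output)
```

View pics/z1.png

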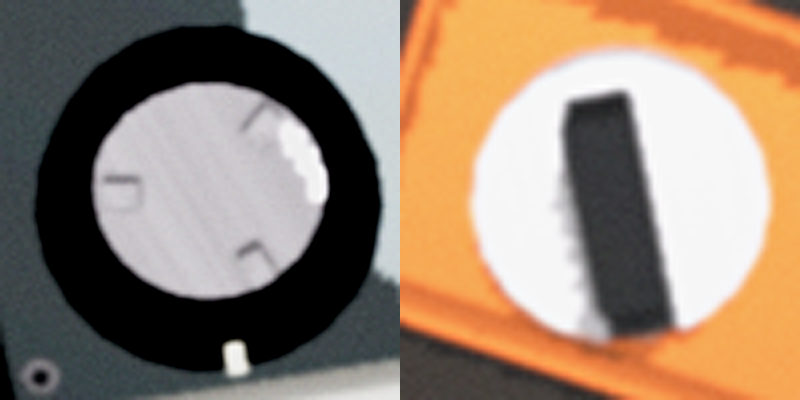

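Port: the ring's centre is near (208,199), the mark is at (235,358), and the inner ends of the keys are near (140,193), (250,247) and (252,140). Carrier: the flange is centred near (621,193) and the rib runs from (599,98) to (642,326). The darker patch at the rib's upper end could be the step or an end face. I'll compute the geometry to tell which.

```bash
python3 - <<'E'
from h import *
import pickle
d=pickle.load(open("f1.pkl","rb"))
f,T=d["port"]; Z=lambda u,v:(270+u/4-.4,150+v/4-.4)
# ring outer via dark contour
img=f["img"]; sub=np.zeros(img.shape[:2],np.uint8); sub[150:250,270:370]=255
dark=((img.max(2)<60)&(sub>0)).astype(np.uint8)
c=max(cv2.findContours(dark,0,2)[0],key=cv2.contourArea); e=cv2.fitEllipse(cv2.convexHull(c)); print("ring",e)
P=plane(f,e[0],.032); print("port",P.round(4), "diam", [round(np.linalg.norm(plane(f,(e[0][0]-36,e[0][1]),.032)-plane(f,(e[0][0]+36,e[0][1]),.032))*e[1][0]/72,4)])
m=plane(f,Z(235,358),.032); v=(m-P)[:2]; am=np.degrees(np.arctan2(v[1],v[0])); print("mark",np.linalg.norm(v),am)
for k,off in (((250,247),0),((252,140),110),((140,193),235)):
    v=(plane(f,Z(*k),.023)-P)[:2]; a=np.degrees(np.arctan2(v[1],v[0])); print("key",np.linalg.norm(v).round(4),(a-off-am)%360)
# second estimate of port from top view
# carrier
f,T=d["car"]; img=f["img"]; hs=cv2.cvtColor(img,cv2.COLOR_RGB2HSV)
W=((hs[...,1]<60)&(hs[...,2]>150)).astype(np.uint8); W[:155]=0;W[230:]=0;W[:,:275]=0;W[:,350:]=0
c=max(cv2.findContours(W,0,2)[0],key=cv2.contourArea); e=cv2.fitEllipse(cv2.convexHull(c)); print("fl",e)
C=plane(f,e[0],.018); print("carrier",C.round(4))
a=np.array(Z(0,0)); ZC=lambda u,v:(275+(u-400)*75/400-.4,155+v*75/400-.4)
t=plane(f,ZC(599,98),.042);b=plane(f,ZC(642,326),.042)
v=(t-b)[:2]; yaw=np.arctan2(v[1],v[0]); print("rib dir up",np.degrees(yaw),np.linalg.norm(v))
for y,n in ((yaw,"A step up"),(yaw+np.pi,"B step down")):
    ux=np.array([np.cos(y),np.sin(y),0]); O=C*[1,1,0]+[0,0,.002]
    print(n,[(x,z,((pix(f,O+ux*x/1e3+[0,0,z/1e3],T)-[275-.4,155-.4])*400/75+[400,0]).round()) for x,z in((-20,40),(-20,16),(12,40),(12,26),(21,26),(21,16))])
g=img.mean(2)
for s in np.linspace(-.1,1.1,25):
    p=np.array(ZC(599,98))*(1-s)+np.array(ZC(642,326))*s; print(int(g[int(round(p[1])),int(round(p[0]))]),end=" ")
E
tail -3 h.py
```

```text
ring ((320.9610900878906, 199.90524291992188), (79.4573745727539, 83.14502716064453), 145.4263458251953)
def wrist():
    T=np.eye(4); T[:3,:3]=R.from_rotvec(ctrl.read_eef_rot()).as_matrix(); T[:3,3]=ctrl.read_position()
    f=ctrl.grab_frame("wrist"); return f,T@np.array(f["T_tool_cam"])Traceback (most recent call last):
  File "<stdin>", line 9, in <module>
  File "h.py", line 5, in plane
    T=f["cam_to_world"] if T is None else T
      ~^^^^^^^^^^^^^^^^
KeyError: 'cam_to_world'
```

```bash
cat > m.py <<'E'
from h import *
import pickle
d=pickle.load(open("f1.pkl","rb"))
f,T=d["port"]; Z=lambda u,v:(270+u/4-.4,150+v/4-.4)
img=f["img"]; pl=lambda uv,z:plane(f,uv,z,T)
for n,ee in (("fit",(320.96,199.9)),("eye",Z(208.5,199))): print(n,pl(ee,.032).round(4))
# bright bore interior at mouth plane: plate disc z=.016 seen through bore
P=pl(Z(208.5,199),.032); print("outer dia",np.linalg.norm(pl(Z(37,199),.032)-pl(Z(380,199),.032)),np.linalg.norm(pl(Z(208,28),.032)-pl(Z(208,370),.032)))
m=pl(Z(235,358),.032); v=(m-P)[:2]; am=np.degrees(np.arctan2(v[1],v[0])); print("mark",np.linalg.norm(v),am)
for k,off in (((250,247),0),((252,140),110),((140,193),235)):
    v=(pl(Z(*k),.023)-P)[:2]; a=np.degrees(np.arctan2(v[1],v[0])); print("key",np.linalg.norm(v).round(4),(a-off-am)%360)
# housing edge angle: reader base corners screws
f,T=d["car"]; img=f["img"]; hs=cv2.cvtColor(img,cv2.COLOR_RGB2HSV)
W=((hs[...,1]<60)&(hs[...,2]>150)).astype(np.uint8); W[:155]=0;W[230:]=0;W[:,:275]=0;W[:,350:]=0
c=max(cv2.findContours(W,0,2)[0],key=cv2.contourArea); e=cv2.fitEllipse(cv2.convexHull(c)); print("fl",e)
C=pl(e[0],.018); print("carrier",C.round(4),"dia",np.linalg.norm(pl((e[0][0]-28,e[0][1]),.018)-pl((e[0][0]+28,e[0][1]),.018))*np.mean(e[1])/56)
ZC=lambda u,v:(275+(u-400)*75/400-.4,155+v*75/400-.4)
t=pl(ZC(599,98),.042);b=pl(ZC(642,326),.042)
v=(t-b)[:2]; yaw=np.arctan2(v[1],v[0]); print("rib dir up",np.degrees(yaw),np.linalg.norm(v))
for y,n in ((yaw,"A step up"),(yaw+np.pi,"B step down")):
    ux=np.array([np.cos(y),np.sin(y),0]); O=C*[1,1,0]+[0,0,.002]
    print(n,[(x,z,((pix(f,O+ux*x/1e3+[0,0,z/1e3],T)-[275-.4,155-.4])*400/75+[400,0]).round().tolist()) for x,z in((-20,40),(-20,16),(12,40),(12,26),(21,26),(21,16))])
g=img.mean(2)
for s in np.linspace(-.1,1.1,25):
    p=np.array(ZC(599,98))*(1-s)+np.array(ZC(642,326))*s; print(int(g[int(round(p[1])),int(round(p[0]))]),end=" ")
E
python3 m.py
```

```text
fit [0.5191 0.2526 0.032 ]
eye [0.5188 0.2533 0.032 ]
outer dia 0.07019850024547873 0.07311997935773393
mark 0.035773622224780754 -0.6836278040950613
key 0.0162 24.784152137337596
key 0.0137 18.811711308461263
key 0.0145 31.01659893471134
fl ((315.8560791015625, 191.3951416015625), (54.691871643066406, 55.231910705566406), 93.11908721923828)
carrier [ 0.4739 -0.0944  0.018 ] dia 0.04919584134100246
rib dir up -159.76367052378177 0.03668334885864435
A step up [(-20, 40, [642.0, 357.0]), (-20, 16, [641.0, 307.0]), (12, 40, [605.0, 162.0]), (12, 26, [606.0, 141.0]), (21, 26, [596.0, 86.0]), (21, 16, [597.0, 75.0])]
B step down [(-20, 40, [595.0, 110.0]), (-20, 16, [598.0, 81.0]), (12, 40, [633.0, 310.0]), (12, 26, [633.0, 282.0]), (21, 26, [642.0, 333.0]), (21, 16, [642.0, 313.0])]
247 248 94 40 50 59 60 58 57 55 59 57 54 60 55 58 56 60 55 54 55 41 52 114 130
```

The dark end-face pattern matches hypothesis B: the carrier's +x is at about 20° world, centred at (0.474, -0.094). The port is at about (0.519, 0.253), the mark at about -0.7°, and the keyed plate at about 25° ccw of the mark. I'll grasp the carrier, lift it, and carry it above the port for a check view.

Run:
```python
from h import *
import pickle
q=np.radians
x,y=.4742,-.0944
r=down(q(110)).as_rotvec()
ctrl.movep((x,y,.09),r)
ctrl.move_l((x,y,.037),.08,until_force=8); print(ctrl.read_position(),ctrl.read_contact_force())
ctrl.grab(50); print("gap",ctrl.read_finger_gap()*85,ctrl.read_grasp_force(),ctrl.read_contact_force(),ctrl.read_position())
ctrl.move_l((x,y,.13),.1); print("gap",ctrl.read_finger_gap()*85,ctrl.read_contact_force())
ctrl.movep((.519,.253,.13),down(q(114)).as_rotvec())
ctrl.move_l((.519,.253,.072),.08)
ctrl.sleep(.3); f,T=wrist(); pickle.dump((f,T),open("f2.pkl","wb"))
print(ctrl.read_clock(),ctrl.read_q(),ctrl.read_position(),ctrl.read_contact_force(),ctrl.read_wrist_torque())
cv2.imwrite("pics/w2.png",cv2.resize(f["img"][160:360,200:440],None,fx=3,fy=3,interpolation=2)[:,:,::-1])
```

```text
[ 0.47462167 -0.09455375  0.03744694] [-0.19237611 -0.04127601  0.87204551]
gap 10.522328337871302 49.211545586586 [0.45592457 0.56027167 3.60600281] [ 0.47441254 -0.09449168  0.0372365 ]
gap 11.090010376117233 [-0.2626448   0.79814223 -1.29508927]
9.1 [ 3.25796725e-01  5.46926401e-01 -3.41087514e-01  6.82113507e-01
  1.71803771e-05 -9.31562134e-02] [0.51920924 0.25309897 0.0723673 ] [ 0.12649127  0.35232284 -1.70087185] [-0.0239144  -0.02143696 -0.00071772]
```

View pics/w2.png

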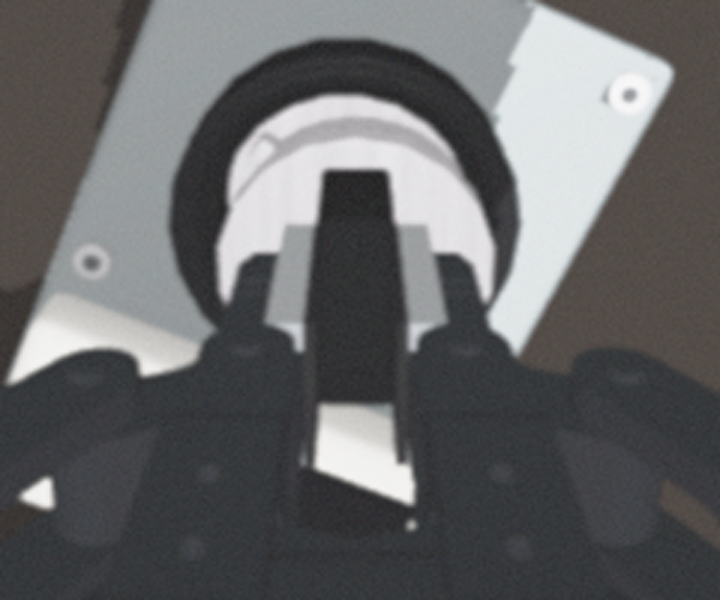

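The carrier is held square in the pads, with the flange spanning about 217–495 px across and its front edge near (355,139). The ring spans about 170–520, with its top near (345,38). I'll compute the offset between them.

Run:
```python
from h import *
import pickle
f,T=pickle.load(open("f2.pkl","rb"))
img=f["img"]; g=img.mean(2).astype(int)
pl=lambda u,v,z:plane(f,(200+u/3-.33,160+v/3-.33),z,T)
tx=np.array([np.cos(np.radians(204)),np.sin(np.radians(204)),0]); ty=np.array([np.cos(np.radians(114)),np.sin(np.radians(114)),0])
tcp=np.array([.5192,.2531,0])
def loc(p): return np.round([(p-tcp)@tx*1e3,(p-tcp)@ty*1e3],1)
print("ring L,R,top",loc(pl(170,215,.032)),loc(pl(520,215,.032)),loc(pl(345,38,.032)))
print("flange L,R,front",loc(pl(217,260,.053)),loc(pl(495,260,.053)),loc(pl(355,139,.053)),loc(pl(355,117,.053)))
print("col",g[190:222,318]); print("row",list(zip(range(255,380),g[247,255:380])))
```

```text
ring L,R,top [  0.9 -36. ] [ 0.9 33.8] [36.8 -1. ]
flange L,R,front [  1.1 -23.5] [ 1.1 25.6] [23.6  0.9] [27.5  0.9]
col [ 61 120 184 220 225 223 224 221 208 187 172 169 173 175 176 199 222 230
 231 230 228 229 229 231 229 212 141  63  37  42  42  43]
row [(255, np.int64(152)), (256, np.int64(153)), (257, np.int64(142)), (258, np.int64(111)), (259, np.int64(74)), (260, np.int64(50)), (261, np.int64(51)), (262, np.int64(49)), (263, np.int64(52)), (264, np.int64(51)), (265, np.int64(46)), (266, np.int64(52)), (267, np.int64(41)), (268, np.int64(47)), (269, np.int64(49)), (270, np.int64(51)), (271, np.int64(76)), (272, np.int64(134)), (273, np.int64(187)), (274, np.int64(219)), (275, np.int64(225)), (276, np.int64(225)), (277, np.int64(223)), (278, np.int64(219)), (279, np.int64(198)), (280, np.int64(160)), (281, np.int64(115)), (282, np.int64(85)), (283, np.int64(66)), (284, np.int64(56)), (285, np.int64(50)), (286, np.int64(55)), (287, np.int64(58)), (288, np.int64(56)), (289, np.int64(60)), (290, np.int64(63)), (291, np.int64(93)), (292, np.int64(126)), (293, np.int64(150)), (294, n
[... 1141 characters left out ...]
4(57)), (348, np.int64(58)), (349, np.int64(56)), (350, np.int64(56)), (351, np.int64(59)), (352, np.int64(58)), (353, np.int64(58)), (354, np.int64(78)), (355, np.int64(108)), (356, np.int64(149)), (357, np.int64(189)), (358, np.int64(216)), (359, np.int64(225)), (360, np.int64(228)), (361, np.int64(226)), (362, np.int64(225)), (363, np.int64(207)), (364, np.int64(157)), (365, np.int64(101)), (366, np.int64(69)), (367, np.int64(64)), (368, np.int64(64)), (369, np.int64(77)), (370, np.int64(119)), (371, np.int64(178)), (372, np.int64(221)), (373, np.int64(227)), (374, np.int64(229)), (375, np.int64(230)), (376, np.int64(228)), (377, np.int64(229)), (378, np.int64(227)), (379, np.int64(227))]
```

Relative to the ring, the carrier needs to shift (+2.2, -2.1) mm in the tool frame. That puts the TCP at about (0.518, 0.2503), which agrees with the top view. I'll descend gently to feel the contact height.

Run:
```python
from h import *
x,y=.518,.2503
ctrl.move_l((x,y,.070),.05); ctrl.sleep(.2); print(ctrl.read_position(),F0:=ctrl.read_contact_force())
h=ctrl.move_l((x,y,.050),.02,until_force=5)
print(h,ctrl.read_position().round(4),(ctrl.read_contact_force()-F0).round(2),ctrl.read_wrist_torque().round(3),ctrl.read_clock())
```

```text
[0.51805417 0.25030681 0.07001284] [-0.30960443  0.02141287 -1.55958442]
True [0.5184 0.2505 0.062 ] [0.42 0.07 7.2 ] [-0.078  0.256  0.02 ] 10.1
```

Contact came at TCP z = 0.062, while the keys should be at about 0.058. The moment points to the -x side, so the lower layer is catching the flare there. I'll lift slightly, shift away from the contact and retry.

Run:
```python
from h import *
x,y=.518,.2503
for i in range(5):
    if i==0: x+=.0012; y+=.0003
    ctrl.move_l((x,y,.066),.04); ctrl.sleep(.2); F0=ctrl.read_contact_force(); M0=ctrl.read_wrist_torque()
    h=ctrl.move_l((x,y,.050),.02,until_force=5)
    F=ctrl.read_contact_force()-F0; M=ctrl.read_wrist_torque()-M0; p=ctrl.read_position()
    r=np.array([-M[1],M[0]])/F[2]
    print(round(x,4),round(y,4),h,p.round(4),F.round(2),M.round(3),(r*1e3).round(1),ctrl.read_clock())
    if p[2]<.0597: break
    d=r/np.linalg.norm(r)*.0008; x-=d[0]; y-=d[1]
```

```text
0.5192 0.2506 True [0.5196 0.2508 0.0559] [-1.52  0.46  6.65] [0.009 0.179 0.053] [-26.9   1.3] 11.1333
```

Now it is inside the bore, at about key height with the plate spring slightly yielded. Next is the yaw search under light load.

Run:
```python
from h import *
x,y=.5192,.2506; F0=np.array([-.3,0,-1.55])
z=.0562
for c in (24,27,30,33,21,18,36,39,15):
    r=down(np.radians(c+90)).as_rotvec()
    ctrl.move_l((x,y,z),.02,rot=r)
    h=ctrl.move_l((x,y,.0500),.02,until_force=4)
    p=ctrl.read_position(); F=ctrl.read_contact_force()-F0; M=ctrl.read_wrist_torque()
    print(c,h,p.round(4),F.round(1),M.round(3),ctrl.read_clock())
    if p[2]<.0527: break
    z=p[2]+.0008 if F[2]>6 else p[2]
```

```text
24 True [0.5197 0.2508 0.0554] [0.2 0.5 9.1] [-0.086  0.334  0.001] 11.6
27 True [0.5201 0.251  0.0554] [-0.9 -0.5  9.2] [-0.057  0.228  0.064] 12.0667
30 True [0.5195 0.2505 0.0557] [-0.7 -1.3  8.6] [-0.046  0.349  0.021] 12.525
33 True [0.5195 0.2507 0.056 ] [-1.7 -0.8 10.3] [-0.072  0.326  0.039] 12.9833
21 True [0.5197 0.2505 0.0558] [ 0.5 -0.8  8.7] [-0.146  0.159 -0.   ] 13.5667
18 True [0.5196 0.2507 0.056 ] [-1.2 -0.5  9.6] [-0.158  0.31  -0.094] 14.025
36 True [0.5195 0.2508 0.0563] [-1.4 -0.4  8.5] [-0.089  0.257  0.08 ] 14.7
39 True [0.5195 0.2509 0.0564] [-0.5  0.2  8.7] [-0.044  0.166  0.064] 15.1583
15 True [0.5197 0.2504 0.0565] [-1.1  0.4  7.5] [-0.141  0.076 -0.022] 15.9333
```

The lowest height is near 24–27°, and the load stays on the -x side, so a lateral offset may be blocking one notch. I'll probe small lateral shifts at about 26°.

Run:
```python
from h import *
x,y=.5192,.2506; r=down(np.radians(116)).as_rotvec()
for dx,dy in ((0,0),(1,0),(-.7,0),(0,1),(0,-1),(1,1),(1,-1)):
    X,Y=x+dx/1e3,y+dy/1e3
    ctrl.move_l((*ctrl.read_position()[:2],.0585),.03,rot=r); ctrl.move_l((X,Y,.0585),.03); ctrl.sleep(.15)
    F0=ctrl.read_contact_force(); M0=ctrl.read_wrist_torque()
    h=ctrl.move_l((X,Y,.0500),.02,until_force=7)
    p=ctrl.read_position(); F=ctrl.read_contact_force()-F0; M=ctrl.read_wrist_torque()-M0
    print(dx,dy,h,p.round(4),F0.round(1),F.round(1),M.round(3),ctrl.read_clock())
    if p[2]<.0527: break
```

```text
0 0 True [0.5195 0.2508 0.0567] [ 4.1  2.9 -2.8] [-4.4 -3.6  6.7] [-0.691  1.258  0.011] 16.925
1 0 True [0.5201 0.2506 0.0555] [ 1.3  0.9 -0.9] [-1.8 -0.9  6.1] [-0.221  0.195  0.026] 17.8667
-0.7 0 True [0.5194 0.251  0.0564] [ 4.2  0.7 -2.9] [-4.5 -1.1  8.4] [-0.15   1.093  0.017] 18.8083
0 1 True [0.5195 0.2517 0.0556] [ 3.3 -2.3 -0.3] [-3.   0.9  6.1] [0.27  0.749 0.106] 19.75
0 -1 True [0.5198 0.2503 0.0565] [ 3.4  4.9 -2. ] [-3.6 -5.3  6.3] [-1.111  0.845  0.056] 20.6667
1 1 False [0.5208 0.2516 0.0503] [-0.3  1.2 -0.4] [ 1.4 -2.6  2. ] [-0.236 -0.429 -0.06 ] 21.8917
```

At (+1,+1) mm it dropped to TCP z = 0.0503, which is home. I'll seat it gently, confirm the height, then turn clockwise while watching the moment.

Run:
```python
from h import *
x,y=.5204,.2517; F0=np.array([-.3,0,-1.55])
print(ctrl.read_position().round(4),(ctrl.read_contact_force()-F0).round(1))
h=ctrl.move_l((x,y,.0475),.01,until_force=8); p=ctrl.read_position()
print(h,p.round(4),(ctrl.read_contact_force()-F0).round(1))
z=p[2]
for c in np.arange(24,-9,-2.):
    ctrl.move_l((x,y,z),.02,rot=down(np.radians(c+90)).as_rotvec())
    p=ctrl.read_position(); F=ctrl.read_contact_force()-F0; M=ctrl.read_wrist_torque()
    yy=R.from_rotvec(ctrl.read_eef_rot()).as_matrix()[:,1]; a=np.degrees(np.arctan2(yy[1],yy[0]))-90
    print(c,round(a,1),p.round(4),F.round(1),M.round(3),ctrl.read_clock())
    if abs(M[2])>.45 or np.linalg.norm(F)>20 or abs(c-a)>3: break
```

```text
[0.5208 0.2516 0.0503] [ 1.4 -1.4  3.1]
True [0.521  0.2515 0.0491] [-2.3 -0.5 11.3]
24.0 24.0 [0.5207 0.2518 0.0497] [ 0.5 -2.   7.5] [-0.265 -0.026 -0.036] 22.4167
22.0 22.0 [0.5208 0.2518 0.0497] [ 0.9 -1.   8.7] [-0.278 -0.112  0.056] 22.6667
20.0 20.0 [0.5208 0.2518 0.0497] [ 0.2 -1.1  7.2] [-0.298 -0.115  0.087] 22.9167
18.0 18.0 [0.5208 0.2518 0.0497] [ 0.3 -1.1  7.2] [-0.289 -0.101  0.057] 23.1667
16.0 16.0 [0.5208 0.2518 0.0497] [-0.4 -0.8  7.8] [-0.209 -0.092  0.129] 23.4167
14.0 14.0 [0.5208 0.2518 0.0497] [ 0.9 -1.5  7.6] [-0.263 -0.135  0.119] 23.6667
12.0 12.0 [0.5208 0.2519 0.0497] [ 1.  -1.9  8.7] [-0.248 -0.153  0.043] 23.9167
10.0 10.0 [0.5208 0.2519 0.0497] [ 0.4 -0.9  8. ] [-0.293 -0.1    0.041] 24.1667
8.0 8.0 [0.5208 0.2519 0.0497] [ 0.9 -0.9  7.3] [-0.2   -0.119  0.065] 24.4167
6.0 6.0 [0.5208 0.2519 0.0497] [ 1.3 -0.3  7.6] [-0.205 -0.124  0.123] 24.6667
4.0 4.0 [0.5208 0.252  0.0497] [ 1.4 -0.   7.3] [-0.161 -0.138  0.035] 24.9167
2.0 2.0 [0.5208 0.252  0.0497] [ 0.7 -0.3  7.1] [-0.142 -0.16   0.121] 25.1667
0.0 0.0 [0.5209 0.252  0.0497] [-0.1 -1.2  7.9] [-0.177 -0.136  0.115] 25.4167
-2.0 -1.9 [0.5209 0.252  0.0497] [ 1.1 -0.9  7. ] [-0.237 -0.195  0.5  ] 25.6667
```

It turned smoothly and hit the stop at about -2° (the moment jumped to 0.5 N·m). The mark is at about -0.7°. I'll unload, release, retreat straight up and look.

Run:
```python
from h import *
import pickle
F0=np.array([-.3,0,-1.55]); p=ctrl.read_position()
ctrl.move_l((p[0],p[1],.0505),.01,rot=down(np.radians(88.5)).as_rotvec()); ctrl.sleep(.2)
print(ctrl.read_position().round(4),(ctrl.read_contact_force()-F0).round(1),ctrl.read_wrist_torque().round(2))
ctrl.let_go(); print((ctrl.read_contact_force()-F0).round(1),ctrl.read_finger_gap())
p=ctrl.read_position(); ctrl.move_l((p[0],p[1],.14),.08); ctrl.sleep(.2)
f,T=wrist(); pickle.dump((f,T),open("f3.pkl","wb")); s=ctrl.grab_frame("scene"); t=ctrl.grab_frame("top")
print(ctrl.read_clock(),ctrl.read_contact_force())
a=cv2.resize(f["img"][140:260,260:380],(480,480),interpolation=2); b=cv2.resize(s["img"][140:260,220:320],(400,480),interpolation=2)
cv2.imwrite("pics/w3.png",np.hstack([a,b])[:,:480+320,::-1])
```

```text
[0.5209 0.252  0.0504] [ 1.8 -0.5  3.6] [-0.17 -0.27  0.41]
[0.3 0.3 2.2] 1.0017486922122445
28.4917 [0.08854555 0.4713811  0.77848471]
```

View pics/w3.png

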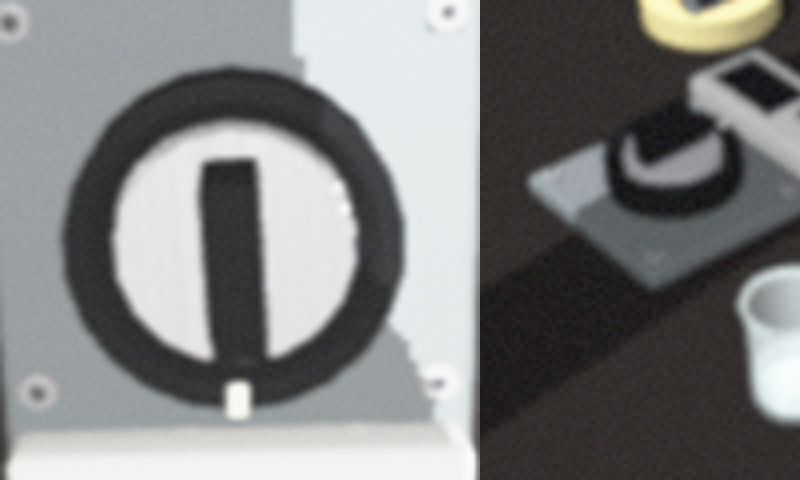

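The rib's stepped end (240,360) points at the mark (238,400), within about 2° about the centre (234,238). The flange sits concentric and level in the rim, and the beaker is undisturbed. I'm handing in.

```bash
python3 -c "
from cell import ctrl
print(ctrl.sign_off())"
```

```text
the job is handed in; nothing more can be done
None
```

The carrier is fully home and, by its seated height, flush with the rim; it was turned clockwise to the stop with its stepped end within about 2° of the white mark, released and handed in at about 28 s, with contact readings on the reader at about 11 N or less.

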